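# Sweep the draughts pieces into the hall-table tray

## Task

Tidy the hall table: with the fingers, gently sweep the three round draughts pieces along the table top through the open front of the wooden tray, until each lies flat and wholly inside it. Slide them, do not pick them up or flick them, and leave the dominoes and the ornaments where they are.

Things in the scene. Friction and masses are not known exactly. Their poses are not given: they have to be found in the camera images.
- tray: Fixed dark-wood three-sided tray: inside 110 mm deep (its x), 200 mm wide (its y); back (+x) and side walls 10 mm thick, 35 mm high. Its -x side is the open mouth, facing roughly the robot, with no lip: things slide in along the table top, a thin cork sheet flush with it. Origin: centre of the inside at table height; inner faces at x = +55, y = +-100 mm. z up.
- tray_mouth (a point): Centre of the tray's open front edge, at table height, 55 mm from the tray's origin along its -x.
- piece1: Loose round pale-wood draughts piece, a flat disc 44 mm across and 14 mm thick, about 18 g, with a thin dark ring on top, lying flat on the table in front of the tray's mouth side. Origin: centre of its underside, z up. To be swept into the tray.
- piece2: Loose round pale-wood draughts piece, a flat disc 44 mm across and 14 mm thick, about 18 g, with a thin dark ring on top, lying flat on the table in front of the tray's mouth side. Origin: centre of its underside, z up. To be swept into the tray.
- piece3: Loose round pale-wood draughts piece, a flat disc 44 mm across and 14 mm thick, about 18 g, with a thin dark ring on top, lying flat on the table in front of the tray's mouth side. Origin: centre of its underside, z up. To be swept into the tray.
- domino1: Loose pale-wood domino, rectangular 48 mm (its x) by 24 mm by 10 mm thick, lying flat between the draughts pieces. Origin: centre of its underside. Stays where it is.
- domino2: Loose pale-wood domino, rectangular 48 mm (its x) by 24 mm by 10 mm thick, lying flat between the draughts pieces. Origin: centre of its underside. Stays where it is.
- candle: Loose black candle jar, 74 mm across, 85 mm high (94 mm with its wick), off to one side. Origin: centre of its underside. Stays.
- match_vase: Loose white vase of matches, foot 64 mm across, 146 mm high, off to one side. Origin: centre of its underside. Stays.
- china_box: Loose blue and white lidded china box, 77 by 102 mm, 72 mm high, off to one side. Origin: centre of its underside. Stays.
- dog: Loose white china dog figurine, foot 75 by 60 mm, 144 mm high, off to one side. Origin: centre of its underside. Stays.
Mind the look-alikes: they are no part of the job. What is shaped like the piece1 but green or red is not meant.

How it is judged:
At the end, for the whole second after the job is handed in: All three draughts pieces lie flat on the table inside the tray (underside within 6 mm of the table, centre at least 19 mm past the mouth line, that is the whole disc inside to within 3 mm, and between the side and back walls), at rest, and every domino and ornament within 20 mm of where it started (x of piece1 in the frame of tray between -0.036 and 0.045 m and y of piece1 in the frame of tray between -0.085 and 0.085 m and height (world z) of each of piece1, piece2, piece3 below 0.006 m and linear speed of each of piece1, piece2, piece3 below 0.02 m/s and x of piece2 in the frame of tray between -0.036 and 0.045 m and y of piece2 in the frame of tray between -0.085 and 0.085 m and x of piece3 in the frame of tray between -0.036 and 0.045 m and y of piece3 in the frame of tray between -0.085 and 0.085 m and distance of each of domino1, domino2, candle, match_vase, china_box, dog from where it was at the start of the episode below 0.02 m); the robot touches nothing.
It fails at once if a draughts piece is lifted off the table (by more than 10 mm) instead of being slid (height (world z) of any of piece1, piece2, piece3 above 0.01 m).
It fails at once if a draughts piece is flicked (faster than 0.7 m/s) (linear speed of any of piece1, piece2, piece3 above 0.7 m/s).
It fails at once if a domino or an ornament is shifted more than 20 mm, or an ornament tipped (distance of any of domino1, domino2, candle, match_vase, china_box, dog from where it was at the start of the episode above 0.02 m or angle between any of candle, match_vase, china_box, dog's own z axis and vertical above 0.35 rad).
It fails at once if a domino is lifted (height (world z) of any of domino1, domino2 above 0.01 m).
It also fails if it takes over 64 s, if anything falls off the work surface, if the arm or the gripper's body presses on something with over 40 N, if the wrist force passes 120 N, or if a joint passes its speed limit or range.

## Robot

A 6-joint arm with a two-finger parallel gripper is mounted at the origin on the work surface. World frame = base frame: x ahead of the robot, y to its left, z up, the work surface at z = 0. Lengths are in m, angles in rad, forces in N, time in s.
With the tool pointing down it reaches from about 0.375 to 0.825 m from the base axis. Payload 5.5 kg.
Tool frame: the origin (TCP) lies between the finger pads; the fingertips stand 17 mm ahead of it and the grasp point (between the pads) lies 2 mm behind it; z points along the fingers, y is the line along which they close (so a half turn about z gives the same grasp; the last joint's range is limited). The gripper opens to 85 mm and grips with 20 to 120 N. Pads are 22 mm wide; open, the fingers measure 114 mm over their backs; the gripper's body (76 mm by 85 mm) begins 54 mm behind the grasp point. The pads swing forward as they close: fully open they stand 13 mm farther back than shut.
Start: joints at [1.255, 0.314, -0.047, 1.21, 0, 1.571], TCP at [0.186, 0.57, 0.227] pointing down, gripper open.
Joint ranges: [-2.67, 2.67], [-0.69, 1.73], [-1.03, 1.25], [-2.08, 2.16], [-1.42, 1.45], [-3.14, 3.14]. Speed limits (rad/s): [2.39, 2.39, 3.01, 3.14, 3.14, 3.14].

## Interface

Orientations are given as a unit quaternion [x, y, z, w].
In Python, from bench import readout, imaging, manip, finder gives the robot as it stands. The module is installed in compiled form; this text tells all that it offers.
- The arm moves only by the tool drive_tool, never from a script. Its argument "targets" is a list of rows, each an object with "delta_pos": the shift along the tool's x, y, z in units of 150 mm (1.0 is 150 mm), a list of three; "turn": the turn about the tool's z in units of pi/2 rad (1.0 is pi/2 rad). A call has 1 to 10 rows; each row is the pose to reach, as a shift and turn from the pose commanded when the call began, along the tool's axes at that moment; what a row does not reach only later rows make up. A row lasts 1/10 s, in which the tool goes at most 50 mm and 8.59 degrees, less where a joint would pass 70% of its speed; a pose out of reach is approached as far as the arm can. A call with a number of a shift or a turn outside -1 to 1 is refused whole. A call with a gripper value outside its range is refused whole. "hand" is the finger opening in mm, from 0 to 85.4, set as the call begins (left out, the last holds). The fingers move at their own pace and stop on an object; "squeeze" is the grip in N (left out, the last holds). Time passes only in rows, so rows that repeat a pose let the fingers close. It gives the time, the measured TCP pose, the force, the opening and the grip force at its end, in the units of the state.
- readout.get_obs(): the state, without advancing time (a new reading comes with each control period).
- imaging.snapshot(name): name is "scene" or "side" or "wrist"; returns (picture, depth): 400x640x3 uint8, red, green, blue; 400x640 float32, m along the optical axis (not along the pixel's ray), 0 where there is no reading.
- imaging.camera_model(name): a dict with "intrinsics" (3x3 intrinsics, pixels), "world_from_camera" (4x4, takes a point from camera to world coordinates). Camera axes: x right, y up, looking along -z (the intrinsics and any distortion apply to the point x, -y, -z); pixel columns grow to the right and rows downward; lengths in m; the calibration is good to about 2 mm. A picture is of the moment at which its call begins: read the wrist's pose just before it. camera_model takes no time and is no camera call; for the wrist camera it gives the pose at the moment of the call.
- manip.sign_off(): hands the job in; it is judged then, once.
Trained networks look in the newest picture that a camera, given by its name, has taken for a name from the list of things; names that differ only in an ending like _2 or _b are one class to them, and where a whole thing is asked for, a point or a joint stands for the part that bears it (a point fixed in the world has none). Each returns a list of dicts, best first, with "confidence" (0 to 1); they miss things now and then, are a little off and sometimes report something else, mostly with a low value. They report only what shows in the picture. A call takes as long as a camera call. They do not tell look-alikes from the thing itself.
- finder.find_in(camera, label): "position" ([column, row] in pixels, amid what is visible of it).
- finder.cut_out(camera, label): "pixels" (400x640 bool, what is visible of it) and "position" ([column, row] in pixels, amid what is visible of it).
- finder.mark_of(camera, label): "position" ([column, row] in pixels: a listed point, or the origin of a listed thing).
The state is a dict: "time": time; "q": joint angles; "joint_vel": joint speeds; "tau": joint torques, N m; "ee_pos": TCP position; "ee_rot": TCP orientation; "wrist_force": force on the tool from outside, world axes, zero at the start; "moment": the same for the moment, N m; "opening": opening from 0.0 (shut) to 1.0 (fully open); "gripper_force": force on a finger pad.
Only numpy, scipy, OpenCV 4.12 (cv2) and the standard library are available. Lean on these libraries where they do the work, as an engineer would, in place of code of your own. Each camera call takes 0.05 s, during which the arm holds its last target. There are 200 camera calls.

## Working session

There is one attempt and no reset: what is moved stays moved. The work goes in short steps, Python scripts to look and compute and a tool call to move; the robot and the scene stay as the last step left them, time stands still between calls to the robot, and variables do not carry over. Pictures are saved under pics/ and viewed, at most 10 in all, crops included, and the job is handed in when it is done.

Besides the shell and the picture viewer there is one more tool, called after ">>>" as a command line: name --argument value ..., lists and objects as JSON in quotes. drive_tool: Moves the arm, as the interface text tells. Shifts and turns lie within -1 to 1; 1 stands for 150 mm of shift or pi/2 rad of turn. Its arguments: {"type":"object","properties":{"targets":{"type":"array","items":{"type":"object","properties":{"delta_pos":{"type":"array","items":{"type":"number"}},"turn":{"type":"number"}}}},"hand":{"type":"number"},"squeeze":{"type":"number"}},"required":["targets"]}

```bash
mkdir -p pics; cat > h.py <<'E'
import numpy as np, cv2
from bench import readout, imaging, manip, finder
def px2w(cam,uv,z=None,depth=None):
    m=imaging.camera_model(cam);K=np.array(m["intrinsics"]);T=np.array(m["world_from_camera"])
    uv=np.atleast_2d(np.asarray(uv,float))
    d=np.c_[(uv[:,0]-K[0,2])/K[0,0],-(uv[:,1]-K[1,2])/K[1,1],-np.ones(len(uv))]
    if depth is not None: return (d*np.asarray(depth)[:,None])@T[:3,:3].T+T[:3,3]
    D=d@T[:3,:3].T;o=T[:3,3]
    return o+D*((z-o[2])/D[:,2])[:,None]
def save(n,im): cv2.imwrite(f'pics/{n}.png',im[:,:,::-1])
E
python3 - <<'E'
from h import *
print(readout.get_obs())
ims=[]
for c in ["scene","side"]:
    im,d=imaging.snapshot(c);save(c+"0",im)
    print(c,imaging.camera_model(c))
    for l in ["piece1","domino1","tray","candle","match_vase","china_box","dog"]:
        for r in finder.cut_out(c,l):
            p=r["pixels"]; ys,xs=np.nonzero(p&(d>0))
            w=px2w(c,np.c_[xs,ys],depth=d[ys,xs]) if len(xs) else np.zeros((1,3))
            print(c,l,round(r["confidence"],2),np.round(r["position"]),p.sum(),"med",w.mean(0).round(3),"zmax",np.percentile(w[:,2],90).round(3),"rgb",im[p].mean(0).round(),w.min(0).round(3),w.max(0).round(3))
    for r in finder.mark_of(c,"tray_mouth"):print("mouth",r["confidence"],px2w(c,r["position"],z=0).round(3))
E
```

```text
{'time': 0.0, 'q': array([ 1.25499191e+00,  3.14211142e-01, -4.80499298e-02,  1.21021052e+00,
       -2.75066460e-06,  1.57072839e+00]), 'joint_vel': array([ 0.00036227,  0.00047135,  0.00065802, -0.00070204,  0.00032172,
       -0.00066658]), 'tau': array([-2.26892967e-03, -5.39596045e+01,  3.39744043e+01,  1.91336428e-02,
       -2.17344618e-04,  5.94535322e-06]), 'ee_pos': array([0.18617117, 0.56978172, 0.22635627]), 'ee_rot': array([ 1.57213258e-01,  9.87564322e-01, -8.27424379e-04, -1.30385086e-04]), 'wrist_force': array([-0.04461934, -0.50711589,  0.65435691]), 'moment': array([ 0.03307237,  0.03225882, -0.04391249]), 'gripper_force': 0.0, 'opening': 0.9988895457627193}
scene {'intrinsics': array([[468.57897474,   0.        , 320.10659043],
       [  0.        , 468.57897474, 213.85823009],
       [  0.        ,   0.        ,   1.        ]]), 'world_from_camera': array([[-0.4490988 , -0.70037888,  0.55477895,  1.25049764],
       [ 0.89347251, -0.34915708,  0.28248222,  0.33572718],
       [-0.00413958,  0.62254217,  0.7825753 ,  1.00375599],
       [ 0.        ,  0.        ,  
[... 3545 characters left out ...]
.386 0.056] zmax 0.087 rgb [105.  92.  81.] [ 0.584  0.361 -0.   ] [0.688 0.568 0.094]
side candle 0.29 [239. 160.] 171 med [0.402 0.209 0.012] zmax 0.016 rgb [186. 138.  96.] [ 0.38   0.189 -0.003] [0.424 0.247 0.019]
side match_vase 0.56 [245. 108.] 611 med [0.432 0.417 0.058] zmax 0.12 rgb [158. 136. 116.] [ 0.402  0.38  -0.002] [0.462 0.709 0.146]
side china_box 0.81 [314. 348.] 2595 med [ 0.474 -0.431  0.046] zmax 0.056 rgb [178. 167. 152.] [ 0.422 -0.479 -0.002] [ 0.53  -0.329  0.075]
side dog 0.62 [401. 328.] 2410 med [ 0.63  -0.436  0.076] zmax 0.138 rgb [148. 131. 114.] [ 0.593 -0.462 -0.004] [ 0.706 -0.31   0.148]
mouth 0.86 [[0.644 0.064 0.   ]]
mouth 0.26 [[ 0.487 -0.196  0.   ]]
```

```bash
python3 - <<'E'
from h import *
from scipy.optimize import minimize
# combined view
a=cv2.imread('pics/scene0.png')[110:360,180:520];b=cv2.imread('pics/side0.png')[90:340,180:480]
cv2.imwrite('pics/both.png',np.hstack([cv2.resize(a,None,fx=1.2,fy=1.2),cv2.resize(b,None,fx=1.2,fy=1.2)]))
W=[];
for c in ["scene","side"]:
    im,d=imaging.snapshot(c)
    ys,xs=np.nonzero(d>0);w=px2w(c,np.c_[xs,ys],depth=d[ys,xs])
    for n,p in dict(A=(.406,.212),B=(.44,-.026),C=(.493,-.188)).items():
        m=(np.hypot(w[:,0]-p[0],w[:,1]-p[1])<.035)&(w[:,2]>.0115)&(w[:,2]<.02)
        print(c,n,m.sum(),((w[m].min(0)+w[m].max(0))/2).round(4),w[m].mean(0).round(4))
    for n,p in dict(D1=(.487,.092),D2=(.461,-.107)).items():
        m=(np.hypot(w[:,0]-p[0],w[:,1]-p[1])<.04)&(w[:,2]>.0065)&(w[:,2]<.014)
        r=cv2.minAreaRect((w[m][:,:2]*1000).astype(np.float32));print(c,n,m.sum(),r)
    m=(w[:,0]>.58)&(w[:,0]<.84)&(w[:,1]>-.1)&(w[:,1]<.25)&(w[:,2]>.03)&(w[:,2]<.04)
    r=cv2.minAreaRect((w[m][:,:2]*1000).astype(np.float32));print(c,"tray top",m.sum(),r,cv2.boxPoints(r).round())
    g=(abs(w[:,2])<.1)&(w[:,0]>.5)&(w[:,0]<.6)&(abs(w[:,1])<.05);print("table z",np.median(w[g][:,2]))
E
```

```text
scene A 130 [0.4049 0.2163 0.0148] [0.4067 0.2166 0.0141]
scene B 120 [ 0.4388 -0.0241  0.0149] [ 0.4389 -0.0236  0.0141]
scene C 111 [ 0.4931 -0.1854  0.0148] [ 0.4945 -0.1853  0.0139]
scene D1 119 ((485.8973083496094, 94.93749237060547), (25.88043975830078, 48.17226791381836), 67.26490020751953)
scene D2 92 ((462.46771240234375, -101.85684967041016), (52.48011016845703, 23.654932022094727), 49.70792007446289)
scene tray top 691 ((702.9816284179688, 80.95487213134766), (121.12510681152344, 221.02145385742188), 16.23063087463379) [[614. 170.]
 [676. -42.]
 [792.  -8.]
 [730. 204.]]
table z -0.0010116934121595644
side A 119 [0.4034 0.2136 0.0155] [0.4038 0.2121 0.0146]
side B 184 [ 0.4369 -0.0273  0.0149] [ 0.4369 -0.0281  0.0149]
side C 245 [ 0.4922 -0.1889  0.0151] [ 0.4924 -0.1892  0.0149]
side D1 126 ((484.6802062988281, 91.96781921386719), (28.7056827545166, 47.70289993286133), 63.987770080566406)
side D2 169 ((461.6592712402344, -104.62405395507812), (51.438880920410156, 25.617294311523438), 47.71148681640625)
side tray top 537 ((700.8357543945312, 78.34281921386719), (121.35448455810547, 225.15724182128906), 15.358917236328125) [[613. 171.]
 [672. -46.]
 [789. -14.]
 [730. 203.]]
table z 0.00068841108427381
```

View pics/both.png

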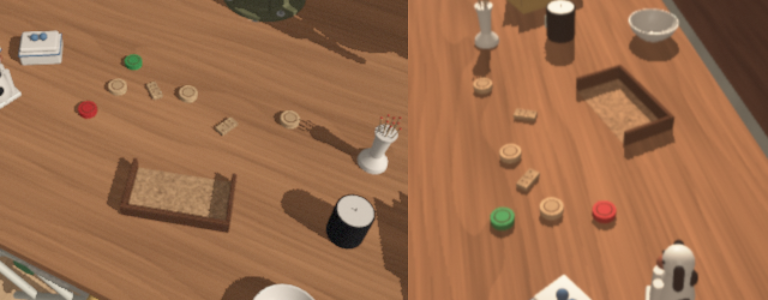

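```bash
cat >> h.py <<'E'
from scipy.spatial.transform import Rotation as R
O=np.array([.697,.0785]);YAW=np.radians(15.9)
Rt=np.array([[np.cos(YAW),-np.sin(YAW)],[np.sin(YAW),np.cos(YAW)]])
t2w=lambda p:O+Rt@np.array(p); w2t=lambda p:Rt.T@(np.array(p)-O)
def plan(wps,start=None):
    """wps: (disc x,y world, push heading deg, back offset m, z, n rows); prints rows for drive_tool"""
    o=readout.get_obs();Q=R.from_quat(o["ee_rot"]).as_matrix();p0=o["ee_pos"]
    h0=np.degrees(np.arctan2(-Q[1,0],-Q[0,0]))
    print("now",p0.round(4),"head",h0.round(2))
    x,y,h,b,z=start if start else (p0[0],p0[1],h0,0,p0[2])
    prev=np.array([x,y,h,b,z]);out=[]
    for w in wps:
        cur=np.array(w[:5],float);n=w[5]
        for i in range(1,n+1):
            x,y,h,b,z=prev+(cur-prev)*i/n
            t=np.array([x-b*np.cos(np.radians(h)),y-b*np.sin(np.radians(h)),z])
            d=Q.T@(t-p0)/.15
            print(d.round(3).tolist(),round(-(h-h0)/90,3),"->",t.round(3))
        prev=cur
E
python3 - <<'E'
from h import *
for n,p in dict(A=(.405,.2145),B=(.438,-.026),C=(.493,-.187)).items(): print(n,w2t(p).round(3))
P=t2w((-.095,.065));d=P-np.array((.405,.2145));h=np.degrees(np.arctan2(d[1],d[0]));print(P,h)
plan([(.405,.2145,h,.042,.12,6),(.405,.2145,h,.042,.022,4)])
E
```

```text
A [-0.244  0.211]
B [-0.278 -0.03 ]
C [-0.269 -0.199]
[0.58782723 0.11498706] -28.559472292003516
now [0.1863 0.5703 0.2272] head -18.1
[-0.307, -0.299, 0.119] 0.019 -> [0.216 0.513 0.209]
[-0.614, -0.595, 0.238] 0.039 -> [0.246 0.457 0.191]
[-0.922, -0.888, 0.357] 0.058 -> [0.276 0.401 0.174]
[-1.23, -1.179, 0.476] 0.078 -> [0.307 0.345 0.156]
[-1.538, -1.466, 0.596] 0.097 -> [0.337 0.29  0.138]
[-1.847, -1.751, 0.715] 0.116 -> [0.368 0.235 0.12 ]
[-1.847, -1.751, 0.878] 0.116 -> [0.368 0.235 0.096]
[-1.847, -1.751, 1.041] 0.116 -> [0.368 0.235 0.071]
[-1.847, -1.751, 1.205] 0.116 -> [0.368 0.235 0.046]
[-1.847, -1.751, 1.368] 0.116 -> [0.368 0.235 0.022]
```

>>> drive_tool --targets '[{"delta_pos": [-0.3, -0.3, 0], "turn": 0.06}, {"delta_pos": [-0.6, -0.6, 0.1], "turn": 0.116}, {"delta_pos": [-0.9, -0.87, 0.2], "turn": 0.116}, {"delta_pos": [-0.9, -0.87, 0.2], "turn": 0.116}, {"delta_pos": [-0.9, -0.87, 0.2], "turn": 0.116}]' --hand 30

```text
time: 1.5
ee_pos: [0.275, 0.3996, 0.1961]
ee_rot: [0.249, 0.969, -0.002, 0.0]
wrist_force: [-0.5, 0.6, 0.4]
opening: 0.352
gripper_force: 0.0
```

```bash
python3 - <<'E'
from h import *
plan([(.405,.2145,-28.56,.042,.12,5),(.405,.2145,-28.56,.042,.03,4)]);print(readout.get_obs()["opening"])
E
```

```text
now [0.275  0.3996 0.1961] head -28.8
[-0.215, -0.133, 0.102] -0.001 -> [0.294 0.367 0.181]
[-0.429, -0.265, 0.204] -0.001 -> [0.312 0.334 0.166]
[-0.644, -0.398, 0.306] -0.002 -> [0.331 0.301 0.15 ]
[-0.859, -0.531, 0.408] -0.002 -> [0.35  0.268 0.135]
[-1.074, -0.664, 0.511] -0.003 -> [0.368 0.235 0.12 ]
[-1.073, -0.663, 0.661] -0.003 -> [0.368 0.235 0.098]
[-1.073, -0.663, 0.811] -0.003 -> [0.368 0.235 0.075]
[-1.073, -0.662, 0.961] -0.003 -> [0.368 0.235 0.052]
[-1.073, -0.662, 1.111] -0.003 -> [0.368 0.235 0.03 ]
0.35211769960862127
```

>>> drive_tool --targets '[{"delta_pos": [-0.25, -0.16, 0.1]}, {"delta_pos": [-0.5, -0.33, 0.2]}, {"delta_pos": [-0.75, -0.5, 0.35]}, {"delta_pos": [-1, -0.66, 0.5]}, {"delta_pos": [-1, -0.66, 0.7]}, {"delta_pos": [-1, -0.66, 0.85]}, {"delta_pos": [-1, -0.66, 1.0]}, {"delta_pos": [-1, -0.66, 1.0]}]'

```text
validation failed for argument at $.ta...
```

>>> drive_tool --targets '[{"delta_pos": [-0.03, 0, 0.06]}, {"delta_pos": [-0.03, 0, 0.12]}, {"delta_pos": [-0.03, 0, 0.16]}, {"delta_pos": [-0.03, 0, 0.16]}]'

```text
validation failed for argument at $.ta...
```

```bash
python3 - <<'E'
from h import *
o=readout.get_obs();print(o["ee_pos"],o["wrist_force"])
a,d=imaging.snapshot("wrist");b,ds=imaging.snapshot("side");c,_=imaging.snapshot("scene")
ys,xs=np.nonzero(ds>0);w=px2w("side",np.c_[xs,ys],depth=ds[ys,xs])
m=(np.hypot(w[:,0]-.405,w[:,1]-.2145)<.035)&(w[:,2]>.0115)&(w[:,2]<.018);print(w[m].mean(0))
big=cv2.resize(b[110:210,170:290],None,fx=3.4,fy=3.4)
big2=cv2.resize(c[150:250,360:480],None,fx=3.4,fy=3.4)
top=cv2.resize(a,(400,250))
im=np.zeros((590,800,3),np.uint8);im[:250,:400]=top;im[250:590,:400]=big[:340,:400];im[250:590,400:800]=big2[:340,:400]
save("v1",im)
E
```

```text
[0.27500386 0.39964875 0.19607706] [-0.54048032  0.59562306  0.37791762]
[0.40363866 0.21228663 0.0146472 ]
```

View pics/v1.png

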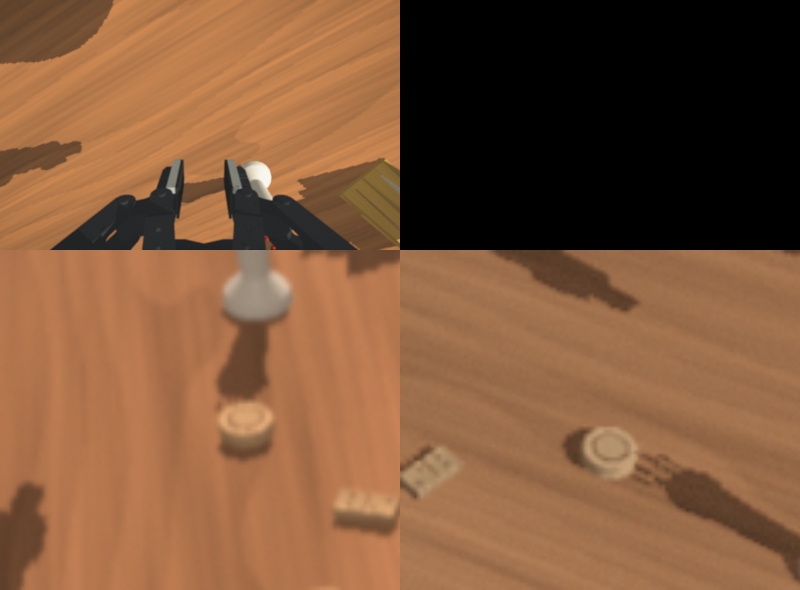

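The picture shows the arm has not moved: piece A is undisturbed at about (245,425) in the side crop, and the pads show in the wrist view. Both calls were refused, apparently because each row needs a turn, so I'll resend them with one.

>>> drive_tool --targets '[{"delta_pos": [-0.25, -0.16, 0.1], "turn": 0}, {"delta_pos": [-0.5, -0.33, 0.2], "turn": 0}, {"delta_pos": [-0.75, -0.5, 0.35], "turn": 0}, {"delta_pos": [-1, -0.66, 0.5], "turn": 0}, {"delta_pos": [-1, -0.66, 0.7], "turn": 0}, {"delta_pos": [-1, -0.66, 0.85], "turn": 0}, {"delta_pos": [-1, -0.66, 1.0], "turn": 0}, {"delta_pos": [-1, -0.66, 1.0], "turn": 0}]'

```text
time: 2.45
ee_pos: [0.3571, 0.2458, 0.0452]
ee_rot: [0.246, 0.969, -0.001, -0.001]
wrist_force: [-0.2, -0.7, 0.7]
opening: 0.349
gripper_force: 0.0
```

>>> drive_tool --targets '[{"delta_pos": [0, -0.03, 0.06], "turn": 0}, {"delta_pos": [0, -0.03, 0.12], "turn": 0}, {"delta_pos": [0, -0.03, 0.165], "turn": 0}, {"delta_pos": [0, -0.03, 0.165], "turn": 0}]'

```text
time: 2.85
ee_pos: [0.3561, 0.2417, 0.022]
ee_rot: [0.246, 0.969, -0.0, -0.0]
wrist_force: [0.6, 0.2, 0.7]
opening: 0.352
gripper_force: 0.0
```

```bash
cat > v.py <<'E'
from h import *
import sys
def view(name,pt):
    out=[]
    for c in ["side","scene"]:
        im,_=imaging.snapshot(c);m=imaging.camera_model(c);K=m["intrinsics"];T=np.linalg.inv(m["world_from_camera"])
        q=T[:3,:3]@np.array([*pt,.01])+T[:3,3];u=int(K[0][2]+K[0][0]*q[0]/-q[2]);v=int(K[1][2]-K[1][1]*q[1]/-q[2])
        u=min(max(u,65),574);v=min(max(v,65),334)
        out.append(cv2.resize(im[v-65:v+65,u-65:u+65],(400,400),interpolation=2))
    save(name,np.hstack(out))
E
python3 - <<'E'
from v import *
o=readout.get_obs();print(o["ee_pos"],o["wrist_force"])
view("v2",(.40,.22))
E
```

```text
[0.35612021 0.24174568 0.02197218] [0.58849698 0.21297663 0.68117286]
```

View pics/v2.png

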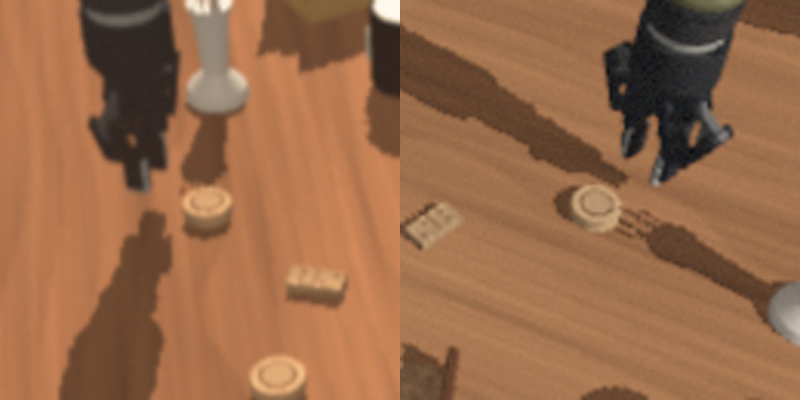

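```bash
python3 - <<'E'
from h import *
for c in ["side","scene"]:
    im,d=imaging.snapshot(c);ys,xs=np.nonzero((d>0)&(im.max(2)<125));w=px2w(c,np.c_[xs,ys],depth=d[ys,xs])
    m=(abs(w[:,0]-.356)<.05)&(abs(w[:,1]-.242)<.05)&(w[:,2]>.006)&(w[:,2]<.06);w=w[m]
    i=np.argsort(w[:,2])[:10];print(c,len(w),w[i].round(3).tolist())
E
```

```text
side 124 [[0.359, 0.259, 0.026], [0.36, 0.262, 0.027], [0.362, 0.255, 0.028], [0.341, 0.225, 0.029], [0.349, 0.223, 0.029], [0.37, 0.251, 0.03], [0.368, 0.251, 0.031], [0.347, 0.221, 0.031], [0.365, 0.251, 0.031], [0.344, 0.221, 0.031]]
scene 111 [[0.351, 0.228, 0.028], [0.356, 0.227, 0.029], [0.348, 0.229, 0.03], [0.347, 0.232, 0.03], [0.355, 0.226, 0.031], [0.373, 0.254, 0.031], [0.345, 0.233, 0.033], [0.373, 0.259, 0.034], [0.356, 0.22, 0.034], [0.374, 0.257, 0.034]]
```

>>> drive_tool --targets '[{"delta_pos": [0, 0, 0.02], "turn": 0}, {"delta_pos": [0, 0, 0.04], "turn": 0}, {"delta_pos": [0, 0, 0.04], "turn": 0}]'

```text
time: 3.35
ee_pos: [0.3562, 0.2416, 0.0161]
ee_rot: [0.246, 0.969, -0.0, -0.0]
wrist_force: [-0.3, -0.6, -0.2]
opening: 0.351
gripper_force: 0.0
```

```bash
python3 - <<'E'
from h import *
for c in ["side","scene"]:
    im,d=imaging.snapshot(c);ys,xs=np.nonzero(d>0);w=px2w(c,np.c_[xs,ys],depth=d[ys,xs])
    m=(np.hypot(w[:,0]-.356,w[:,1]-.242)<.035)&(w[:,2]>.004)&(w[:,2]<.06)&(np.hypot(w[:,0]-.405,w[:,1]-.2145)>.026);w=w[m]
    i=np.argsort(w[:,2])[:10];print(c,len(w),w[i].round(3).tolist())
E
```

```text
side 166 [[0.369, 0.274, 0.004], [0.328, 0.243, 0.004], [0.359, 0.241, 0.004], [0.371, 0.215, 0.004], [0.336, 0.241, 0.004], [0.322, 0.234, 0.004], [0.353, 0.237, 0.005], [0.385, 0.26, 0.005], [0.382, 0.251, 0.005], [0.361, 0.256, 0.021]]
scene 132 [[0.368, 0.26, 0.021], [0.347, 0.231, 0.021], [0.343, 0.232, 0.022], [0.349, 0.228, 0.022], [0.371, 0.258, 0.022], [0.346, 0.23, 0.024], [0.357, 0.227, 0.025], [0.356, 0.221, 0.026], [0.343, 0.231, 0.026], [0.343, 0.234, 0.027]]
```

>>> drive_tool --targets '[{"delta_pos": [0, 0, 0.015], "turn": 0}, {"delta_pos": [0, 0, 0.025], "turn": 0}, {"delta_pos": [0, 0, 0.025], "turn": 0}]'

```text
time: 3.75
ee_pos: [0.3563, 0.2417, 0.0125]
ee_rot: [0.246, 0.969, -0.0, -0.0]
wrist_force: [-0.0, 0.4, 0.4]
opening: 0.352
gripper_force: 0.0
```

```bash
sed -i 's/65):v+65/65/; s/v-65:v+65,u-65:u+65/v-40:v+40,u-40:u+40/' v.py; python3 - <<'E'
from v import *
view("v3",(.37,.235))
E
```

```text
(no output)
```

View pics/v3.png

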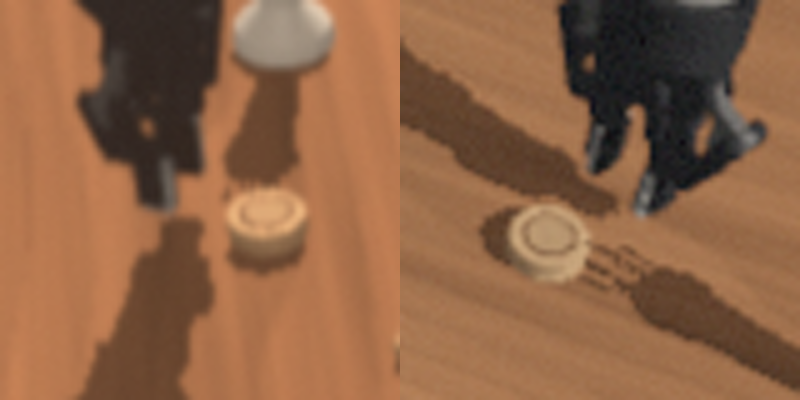

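```bash
python3 - <<'E'
from h import *
def ray(c,pt,off):
    m=imaging.camera_model(c);K=m["intrinsics"];T=np.linalg.inv(m["world_from_camera"])
    q=T[:3,:3]@np.array([*pt,.01])+T[:3,3];u=int(K[0][2]+K[0][0]*q[0]/-q[2]);v=int(K[1][2]-K[1][1]*q[1]/-q[2])
    p=np.array([u+off[0]/5,v+off[1]/5]);a=px2w(c,p,z=0)[0];b=px2w(c,p,z=.05)[0];return a,(b-a)/np.linalg.norm(b-a)
for s,t in [((-43,10),(-2,-28)),((-40,8),(0,-33)),((0,-25),(40,12))]:
    a,d=ray("side",(.37,.235),s);b,e=ray("scene",(.37,.235),t)
    k=np.linalg.lstsq(np.c_[d,-e],b-a,rcond=None)[0];print((a+k[0]*d).round(4),(b+k[1]*e).round(4))
E
```

```text
[0.3459 0.2277 0.0124] [0.3484 0.2263 0.0103]
[0.3477 0.2266 0.0143] [0.3479 0.2265 0.0142]
[0.3715 0.2555 0.0133] [0.3699 0.2565 0.0147]
```

>>> drive_tool --targets '[{"delta_pos": [0, 0, 0.01], "turn": 0}, {"delta_pos": [0, 0, 0.02], "turn": 0}, {"delta_pos": [0, 0, 0.02], "turn": 0}]'

```text
time: 4.15
ee_pos: [0.3563, 0.2417, 0.0095]
ee_rot: [0.246, 0.969, -0.0, -0.0]
wrist_force: [0.2, -0.2, -0.7]
opening: 0.348
gripper_force: 0.0
```

>>> drive_tool --targets '[{"delta_pos": [0, 0, 0.007], "turn": 0}, {"delta_pos": [0, 0, 0.014], "turn": 0}, {"delta_pos": [0, 0, 0.014], "turn": 0}]'

```text
time: 4.45
ee_pos: [0.3564, 0.2417, 0.0075]
ee_rot: [0.246, 0.969, -0.0, -0.0]
wrist_force: [0.2, 1.2, 0.3]
opening: 0.351
gripper_force: 0.0
```

```bash
python3 - <<'E'
from v import *
view("v4",(.37,.235))
E
```

```text
(no output)
```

View pics/v4.png

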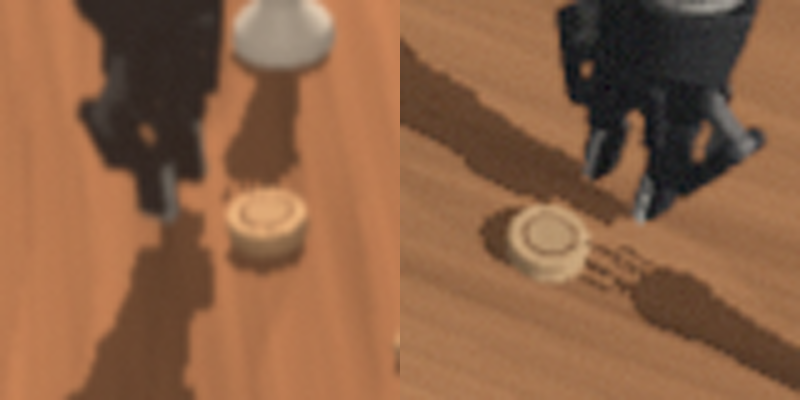

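```bash
python3 - <<'E'
from h import *
P=t2w((-.095,.065));plan([(.405,.2145,-28.6,.028,.007,3),(*P,-28.6,.027,.007,13)])
E
```

```text
now [0.3565 0.2418 0.0076] head -28.53
[-0.061, -0.002, 0.001] 0.0 -> [0.364 0.237 0.007]
[-0.123, -0.003, 0.003] 0.0 -> [0.372 0.233 0.007]
[-0.184, -0.005, 0.004] 0.001 -> [0.38  0.228 0.007]
[-0.292, -0.005, 0.004] 0.001 -> [0.395 0.22  0.007]
[-0.399, -0.005, 0.004] 0.001 -> [0.409 0.213 0.007]
[-0.506, -0.005, 0.004] 0.001 -> [0.423 0.205 0.007]
[-0.613, -0.005, 0.004] 0.001 -> [0.437 0.197 0.007]
[-0.721, -0.005, 0.004] 0.001 -> [0.451 0.189 0.007]
[-0.828, -0.005, 0.004] 0.001 -> [0.465 0.182 0.007]
[-0.935, -0.005, 0.004] 0.001 -> [0.479 0.174 0.007]
[-1.043, -0.005, 0.004] 0.001 -> [0.493 0.166 0.007]
[-1.15, -0.005, 0.004] 0.001 -> [0.508 0.159 0.007]
[-1.257, -0.005, 0.004] 0.001 -> [0.522 0.151 0.007]
[-1.364, -0.005, 0.004] 0.001 -> [0.536 0.143 0.007]
[-1.472, -0.005, 0.004] 0.001 -> [0.55  0.136 0.007]
[-1.579, -0.005, 0.004] 0.001 -> [0.564 0.128 0.007]
```

First a partial push, then a check of the contact offset.

>>> drive_tool --targets '[{"delta_pos": [-0.06, -0.004, 0.003], "turn": 0}, {"delta_pos": [-0.12, -0.004, 0.003], "turn": 0}, {"delta_pos": [-0.18, -0.004, 0.003], "turn": 0}, {"delta_pos": [-0.25, -0.004, 0.003], "turn": 0}, {"delta_pos": [-0.33, -0.004, 0.003], "turn": 0}, {"delta_pos": [-0.42, -0.004, 0.003], "turn": 0}, {"delta_pos": [-0.5, -0.004, 0.003], "turn": 0}, {"delta_pos": [-0.55, -0.004, 0.003], "turn": 0}, {"delta_pos": [-0.55, -0.004, 0.003], "turn": 0}]'

```text
time: 5.45
ee_pos: [0.4299, 0.2014, 0.0072]
ee_rot: [0.247, 0.969, 0.0, 0.0]
wrist_force: [-0.5, 0.9, -0.4]
opening: 0.349
gripper_force: 0.0
```

```bash
cat >> h.py <<'E'
def discs():
    """pale discs: mean of the two cameras' find_in-cutouts, world xy from mask centre at mid height"""
    o=readout.get_obs();h=R.from_quat(o["ee_rot"]).as_matrix();f=-h[:2,0];s=h[:2,1]
    for c in ["side","scene"]:
        im,d=imaging.snapshot(c)
        for r in finder.cut_out(c,"piece1"):
            p=r["pixels"];rgb=im[p].mean(0)
            ys,xs=np.nonzero(p&(d>0));w=px2w(c,np.c_[xs,ys],depth=d[ys,xs])
            if r["confidence"]<.3 or rgb[1]>rgb[0] or rgb[1]<.55*rgb[0] or w[:,2].max()>.03:continue
            w=w[w[:,2]>.011];
            if len(w)<15: continue
            q=w[:,:2].mean(0)-(np.array([-.001,-.002]) if c=="side" else np.array([.001,.002]));e=q-o["ee_pos"][:2]
            print(c,round(r["confidence"],2),len(w),"world",q.round(4),"tray",w2t(q).round(4),"ahead/side of tool",(e@f).round(4),(e@s).round(4))
E
python3 -c "
from v import *
discs();view('v5',readout.get_obs()['ee_pos'][:2])"
```

```text
side 0.87 244 world [ 0.493  -0.1872] tray [-0.269  -0.1997] ahead/side of tool 0.2415 -0.3109
side 0.76 185 world [ 0.4382 -0.0265] tray [-0.2777 -0.0301] ahead/side of tool 0.1164 -0.196
side 0.62 133 world [0.4534 0.1873] tray [-0.2045  0.1714] ahead/side of tool 0.0274 -0.0011
scene 0.58 144 world [0.4537 0.1878] tray [-0.2041  0.1718] ahead/side of tool 0.0274 -0.0005
scene 0.49 134 world [ 0.4379 -0.0256] tray [-0.2777 -0.0292] ahead/side of tool 0.1158 -0.1954
scene 0.44 121 world [ 0.4941 -0.1869] tray [-0.2679 -0.1997] ahead/side of tool 0.2423 -0.3101
```

View pics/v5.png

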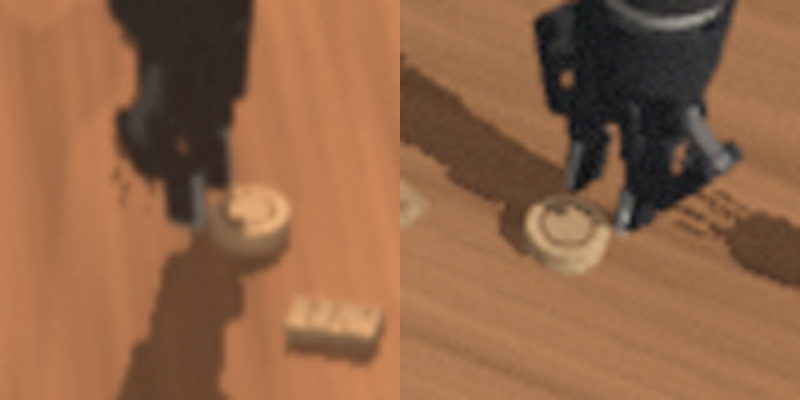

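The disc sits flat between the two fingertips, and the measured offset of 27 mm matches the model. I'll continue.

```bash
python3 - <<'E'
from h import *
P=t2w((-.095,.065));plan([(*P,-28.3,.0274,.007,10)],start=(.4536,.1875,-28.5,.0274,.0072))
E
```

```text
now [0.4282 0.202  0.0071] head -28.5
[-0.114, -0.004, -0.0] -0.0 -> [0.443 0.193 0.007]
[-0.216, -0.004, -0.0] -0.0 -> [0.456 0.186 0.007]
[-0.317, -0.003, -0.0] -0.001 -> [0.47  0.179 0.007]
[-0.419, -0.003, -0.0] -0.001 -> [0.483 0.172 0.007]
[-0.521, -0.003, -0.0] -0.001 -> [0.497 0.164 0.007]
[-0.623, -0.003, 0.0] -0.001 -> [0.51  0.157 0.007]
[-0.724, -0.003, 0.0] -0.002 -> [0.523 0.15  0.007]
[-0.826, -0.003, 0.0] -0.002 -> [0.537 0.142 0.007]
[-0.928, -0.003, 0.0] -0.002 -> [0.55  0.135 0.007]
[-1.029, -0.002, 0.0] -0.002 -> [0.564 0.128 0.007]
```

>>> drive_tool --targets '[{"delta_pos": [-0.1, -0.003, 0], "turn": 0}, {"delta_pos": [-0.22, -0.003, 0], "turn": 0}, {"delta_pos": [-0.34, -0.003, 0], "turn": 0}, {"delta_pos": [-0.46, -0.003, 0], "turn": 0}, {"delta_pos": [-0.58, -0.003, 0], "turn": 0}, {"delta_pos": [-0.7, -0.003, 0], "turn": 0}, {"delta_pos": [-0.82, -0.003, 0], "turn": 0}, {"delta_pos": [-0.92, -0.003, 0], "turn": 0}, {"delta_pos": [-0.98, -0.003, 0], "turn": 0}, {"delta_pos": [-1.0, -0.003, 0], "turn": 0}]'

```text
time: 6.75
ee_pos: [0.5612, 0.1291, 0.007]
ee_rot: [0.247, 0.969, 0.0, 0.0]
wrist_force: [0.1, -0.3, -0.2]
opening: 0.35
gripper_force: 0.3
```

```bash
python3 - <<'E'
from h import *
discs()
o=readout.get_obs();Q=R.from_quat(o["ee_rot"]).as_matrix();D=o["ee_pos"][:2]-.0274*Q[:2,0];print(D,w2t(D))
G=t2w((.02,.055));d=G-D;h=np.degrees(np.arctan2(d[1],d[0]));print(h)
h0=np.degrees(np.arctan2(-Q[1,0],-Q[0,0]))
plan([(*D,h0,.034,.007,1),(*D,h,.034,.007,6),(*D,h,.03,.007,1)],start=(*D,h0,.0274,.007))
E
```

```text
side 0.78 182 world [ 0.4384 -0.0268] tray [-0.2775 -0.0304] ahead/side of tool -0.0332 -0.1956
side 0.73 246 world [ 0.4933 -0.1873] tray [-0.2688 -0.1998] ahead/side of tool 0.0918 -0.3104
side 0.69 133 world [0.5834 0.1159] tray [-0.099   0.0671] ahead/side of tool 0.0258 -0.001
scene 0.65 115 world [ 0.4381 -0.0246] tray [-0.2772 -0.0283] ahead/side of tool -0.0345 -0.1939
scene 0.6 122 world [ 0.4932 -0.1864] tray [-0.2686 -0.1989] ahead/side of tool 0.0912 -0.3096
scene 0.52 163 world [0.5836 0.1162] tray [-0.0987  0.0674] ahead/side of tool 0.0258 -0.0006
[0.58361772 0.11681993] [-0.09854633  0.06791598]
9.681977967028164
now [0.5595 0.1299 0.007 ] head -28.51
[0.044, -0.0, -0.0] -0.0 -> [0.554 0.133 0.007]
[0.043, -0.025, -0.0] -0.071 -> [0.552 0.13  0.007]
[0.038, -0.05, -0.0] -0.141 -> [0.551 0.126 0.007]
[0.032, -0.074, -0.0] -0.212 -> [0.55  0.122 0.007]
[0.022, -0.097, -0.0] -0.283 -> [0.55  0.119 0.007]
[0.01, -0.12, -0.0] -0.354 -> [0.55  0.115 0.007]
[-0.005, -0.14, -0.0] -0.424 -> [0.55  0.111 0.007]
[-0.025, -0.124, -0.0] -0.424 -> [0.554 0.112 0.007]
```

>>> drive_tool --targets '[{"delta_pos": [0.044, 0, 0], "turn": 0}, {"delta_pos": [0.043, -0.025, 0], "turn": -0.07}, {"delta_pos": [0.038, -0.05, 0], "turn": -0.14}, {"delta_pos": [0.032, -0.074, 0], "turn": -0.21}, {"delta_pos": [0.022, -0.097, 0], "turn": -0.28}, {"delta_pos": [0.01, -0.12, 0], "turn": -0.35}, {"delta_pos": [-0.005, -0.14, 0], "turn": -0.424}, {"delta_pos": [-0.005, -0.14, 0], "turn": -0.424}]'

```text
time: 7.75
ee_pos: [0.55, 0.1112, 0.0072]
ee_rot: [-0.084, 0.996, -0.0, -0.0]
wrist_force: [-0.5, 0.2, -0.7]
opening: 0.348
gripper_force: 0.0
```

```bash
python3 - <<'E'
from h import *
discs()
D=np.array((.5835,.116));G=t2w((.022,.055));d=G-D;h=np.degrees(np.arctan2(d[1],d[0]));print(h)
plan([(*D,h,.028,.007,1),(*G,h,.0274,.007,9)])
E
```

```text
side 0.54 184 world [ 0.4377 -0.0264] tray [-0.2781 -0.0299] ahead/side of tool -0.1339 -0.1168
side 0.52 247 world [ 0.4936 -0.187 ] tray [-0.2684 -0.1996] ahead/side of tool -0.1058 -0.2845
scene 0.64 124 world [ 0.4375 -0.0251] tray [-0.278  -0.0286] ahead/side of tool -0.1339 -0.1155
scene 0.6 97 world [ 0.4918 -0.1854] tray [-0.2697 -0.1976] ahead/side of tool -0.1073 -0.2826
scene 0.51 167 world [0.5837 0.1161] tray [-0.0986  0.0672] ahead/side of tool 0.034 -0.0008
10.155970927494819
now [0.5505 0.1114 0.0072] head 9.55
[-0.035, -0.008, 0.001] -0.007 -> [0.556 0.111 0.007]
[-0.126, -0.007, 0.001] -0.007 -> [0.569 0.113 0.007]
[-0.216, -0.006, 0.001] -0.007 -> [0.583 0.116 0.007]
[-0.306, -0.005, 0.001] -0.007 -> [0.596 0.118 0.007]
[-0.397, -0.004, 0.001] -0.007 -> [0.609 0.121 0.007]
[-0.487, -0.003, 0.001] -0.007 -> [0.623 0.123 0.007]
[-0.578, -0.002, 0.001] -0.007 -> [0.636 0.125 0.007]
[-0.668, -0.001, 0.001] -0.007 -> [0.649 0.128 0.007]
[-0.759, -0.0, 0.001] -0.007 -> [0.663 0.13  0.007]
[-0.849, 0.001, 0.001] -0.007 -> [0.676 0.133 0.007]
```

>>> drive_tool --targets '[{"delta_pos": [-0.04, -0.01, 0], "turn": 0}, {"delta_pos": [-0.14, -0.015, 0], "turn": 0}, {"delta_pos": [-0.25, -0.018, 0], "turn": 0}, {"delta_pos": [-0.36, -0.022, 0], "turn": 0}, {"delta_pos": [-0.47, -0.025, 0], "turn": 0}, {"delta_pos": [-0.58, -0.028, 0], "turn": 0}, {"delta_pos": [-0.68, -0.03, 0], "turn": 0}, {"delta_pos": [-0.76, -0.033, 0], "turn": 0}, {"delta_pos": [-0.82, -0.033, 0], "turn": 0}, {"delta_pos": [-0.84, -0.033, 0], "turn": 0}]'

```text
time: 8.95
ee_pos: [0.6769, 0.1274, 0.007]
ee_rot: [-0.084, 0.996, 0.0, 0.0]
wrist_force: [-0.3, -0.5, 1.2]
opening: 0.352
gripper_force: 0.2
```

>>> drive_tool --targets '[{"delta_pos": [0.06, 0, 0], "turn": 0}, {"delta_pos": [0.15, 0, -0.05], "turn": 0}, {"delta_pos": [0.25, 0, -0.3], "turn": 0}, {"delta_pos": [0.5, 0, -0.6], "turn": 0}, {"delta_pos": [0.7, -0.2, -0.6], "turn": 0}, {"delta_pos": [0.9, -0.5, -0.6], "turn": 0}, {"delta_pos": [0.9, -0.75, -0.6], "turn": 0}, {"delta_pos": [0.9, -0.75, -0.6], "turn": 0}]'

```text
time: 9.75
ee_pos: [0.56, -0.0103, 0.0976]
ee_rot: [-0.081, 0.997, -0.001, 0.0]
wrist_force: [1.0, -0.0, -0.8]
opening: 0.347
gripper_force: 0.0
```

```bash
python3 - <<'E'
from h import *
discs()
D=np.array((.438,-.026));G=t2w((-.005,0));d=G-D;h=np.degrees(np.arctan2(d[1],d[0]));print(h,np.linalg.norm(d))
plan([(*D,h,.048,.1,4),(*D,h,.048,.007,5)])
E
```

```text
side 0.83 188 world [ 0.4371 -0.0271] tray [-0.2789 -0.0303] ahead/side of tool -0.124 0.0034
side 0.76 236 world [ 0.4944 -0.1877] tray [-0.2678 -0.2006] ahead/side of tool -0.0935 -0.1645
side 0.47 132 world [0.7009 0.1308] tray [0.018  0.0492] ahead/side of tool 0.1619 0.1164
scene 0.7 126 world [ 0.4933 -0.187 ] tray [-0.2686 -0.1995] ahead/side of tool -0.0944 -0.1635
scene 0.68 197 world [0.7011 0.1314] tray [0.0184 0.0497] ahead/side of tool 0.1622 0.1169
22.083322832728857 0.27431560769437446
now [ 0.561  -0.0056  0.0971] head 9.65
[0.288, -0.003, -0.005] -0.035 -> [ 0.519 -0.013  0.098]
[0.575, -0.015, -0.01] -0.069 -> [ 0.476 -0.022  0.099]
[0.86, -0.036, -0.014] -0.104 -> [ 0.435 -0.033  0.099]
[1.144, -0.065, -0.019] -0.138 -> [ 0.394 -0.044  0.1  ]
[1.144, -0.065, 0.105] -0.138 -> [ 0.394 -0.044  0.081]
[1.144, -0.065, 0.229] -0.138 -> [ 0.394 -0.044  0.063]
[1.144, -0.065, 0.353] -0.138 -> [ 0.394 -0.044  0.044]
[1.144, -0.065, 0.477] -0.138 -> [ 0.394 -0.044  0.026]
[1.144, -0.066, 0.601] -0.138 -> [ 0.394 -0.044  0.007]
```

A is in. Now B.

>>> drive_tool --targets '[{"delta_pos": [0.29, 0, 0], "turn": -0.035}, {"delta_pos": [0.57, -0.015, 0], "turn": -0.07}, {"delta_pos": [0.86, -0.036, 0], "turn": -0.1}, {"delta_pos": [1.0, -0.055, 0], "turn": -0.138}, {"delta_pos": [1.0, -0.055, 0], "turn": -0.138}, {"delta_pos": [1.0, -0.055, 0], "turn": -0.138}]'

```text
time: 10.55
ee_pos: [0.4157, -0.0388, 0.0974]
ee_rot: [-0.191, 0.982, -0.0, 0.001]
wrist_force: [0.7, -0.4, 0.9]
opening: 0.352
gripper_force: 0.0
```

```bash
python3 - <<'E'
from h import *
D=np.array((.438,-.026));h=22.1
plan([(*D,h,.048,.098,1),(*D,h,.048,.007,5)])
E
```

```text
now [ 0.4157 -0.0388  0.0974] head 22.07
[0.15, 0.023, -0.004] -0.0 -> [ 0.394 -0.044  0.098]
[0.151, 0.023, 0.117] -0.0 -> [ 0.394 -0.044  0.08 ]
[0.151, 0.023, 0.239] -0.0 -> [ 0.394 -0.044  0.062]
[0.151, 0.023, 0.36] -0.0 -> [ 0.394 -0.044  0.043]
[0.151, 0.023, 0.481] -0.0 -> [ 0.394 -0.044  0.025]
[0.151, 0.023, 0.603] -0.0 -> [ 0.394 -0.044  0.007]
```

>>> drive_tool --targets '[{"delta_pos": [0.15, 0.023, 0], "turn": 0}, {"delta_pos": [0.15, 0.023, 0.1], "turn": 0}, {"delta_pos": [0.15, 0.023, 0.25], "turn": 0}, {"delta_pos": [0.15, 0.023, 0.4], "turn": 0}, {"delta_pos": [0.15, 0.023, 0.52], "turn": 0}, {"delta_pos": [0.15, 0.023, 0.58], "turn": 0}, {"delta_pos": [0.15, 0.023, 0.602], "turn": 0}, {"delta_pos": [0.15, 0.023, 0.602], "turn": 0}]'

```text
time: 11.35
ee_pos: [0.3936, -0.0445, 0.0068]
ee_rot: [-0.191, 0.982, 0.0, -0.0]
wrist_force: [0.4, 0.1, -0.9]
opening: 0.352
gripper_force: 0.0
```

```bash
python3 - <<'E'
from h import *
D=np.array((.438,-.026));h=22.1
plan([(*D,h,.028,.007,2),(*t2w((-.005,0)),h,.0274,.007,14)])
E
```

```text
now [ 0.3936 -0.0445  0.0068] head 22.07
[-0.067, 0.002, -0.001] -0.0 -> [ 0.403 -0.041  0.007]
[-0.134, 0.003, -0.001] -0.0 -> [ 0.412 -0.037  0.007]
[-0.265, 0.003, -0.001] -0.0 -> [ 0.43  -0.029  0.007]
[-0.396, 0.003, -0.001] -0.0 -> [ 0.448 -0.022  0.007]
[-0.527, 0.003, -0.001] -0.0 -> [ 0.467 -0.014  0.007]
[-0.658, 0.003, -0.001] -0.0 -> [ 0.485 -0.007  0.007]
[-0.789, 0.003, -0.001] -0.0 -> [0.503 0.    0.007]
[-0.92, 0.003, -0.001] -0.0 -> [0.521 0.008 0.007]
[-1.051, 0.003, -0.001] -0.0 -> [0.539 0.015 0.007]
[-1.181, 0.003, -0.001] -0.0 -> [0.558 0.023 0.007]
[-1.312, 0.003, -0.001] -0.0 -> [0.576 0.03  0.007]
[-1.443, 0.003, -0.001] -0.0 -> [0.594 0.037 0.007]
[-1.574, 0.003, -0.001] -0.0 -> [0.612 0.045 0.007]
[-1.705, 0.003, -0.001] -0.0 -> [0.63  0.052 0.007]
[-1.836, 0.004, -0.001] -0.0 -> [0.649 0.059 0.007]
[-1.967, 0.004, -0.001] -0.0 -> [0.667 0.067 0.007]
```

>>> drive_tool --targets '[{"delta_pos": [-0.07, 0.003, 0], "turn": 0}, {"delta_pos": [-0.14, 0.003, 0], "turn": 0}, {"delta_pos": [-0.25, 0.003, 0], "turn": 0}, {"delta_pos": [-0.37, 0.003, 0], "turn": 0}, {"delta_pos": [-0.49, 0.003, 0], "turn": 0}, {"delta_pos": [-0.61, 0.003, 0], "turn": 0}, {"delta_pos": [-0.73, 0.003, 0], "turn": 0}, {"delta_pos": [-0.83, 0.003, 0], "turn": 0}, {"delta_pos": [-0.9, 0.003, 0], "turn": 0}, {"delta_pos": [-0.93, 0.003, 0], "turn": 0}]'

```text
time: 12.35
ee_pos: [0.524, 0.0086, 0.0073]
ee_rot: [-0.191, 0.981, -0.0, 0.001]
wrist_force: [-0.1, 0.2, 0.1]
opening: 0.349
gripper_force: 0.5
```

```bash
python3 - <<'E'
from h import *
discs()
plan([(*t2w((-.005,0)),22.1,.0274,.007,1)])
E
```

```text
side 0.72 251 world [ 0.4935 -0.1874] tray [-0.2686 -0.2   ] ahead/side of tool -0.1019 -0.1702
side 0.58 136 world [0.7009 0.13  ] tray [0.0179 0.0485] ahead/side of tool 0.2096 0.046
side 0.44 50 world [0.5544 0.0077] tray [-0.1565 -0.0291] ahead/side of tool 0.0278 -0.0123
scene 0.66 121 world [ 0.4939 -0.1866] tray [-0.268  -0.1993] ahead/side of tool -0.1013 -0.1696
scene 0.56 148 world [0.5469 0.018 ] tray [-0.1609 -0.0171] ahead/side of tool 0.0248 0.0001
now [0.5216 0.0079 0.0068] head 22.04
[-1.045, 0.001, -0.002] -0.001 -> [0.667 0.067 0.007]
```

>>> drive_tool --targets '[{"delta_pos": [-0.08, 0, 0], "turn": 0}, {"delta_pos": [-0.2, 0, 0], "turn": 0}, {"delta_pos": [-0.32, 0, 0], "turn": 0}, {"delta_pos": [-0.44, 0, 0], "turn": 0}, {"delta_pos": [-0.56, 0, 0], "turn": 0}, {"delta_pos": [-0.68, 0, 0], "turn": 0}, {"delta_pos": [-0.8, 0, 0], "turn": 0}, {"delta_pos": [-0.9, 0, 0], "turn": 0}, {"delta_pos": [-0.97, 0, 0], "turn": 0}, {"delta_pos": [-1.0, 0, 0], "turn": 0}]'

```text
time: 13.55
ee_pos: [0.6621, 0.0647, 0.0068]
ee_rot: [-0.191, 0.982, 0.0, 0.0]
wrist_force: [0.4, 0.2, -0.5]
opening: 0.346
gripper_force: 0.2
```

>>> drive_tool --targets '[{"delta_pos": [-0.03, 0, 0], "turn": 0}, {"delta_pos": [-0.06, 0, 0], "turn": 0}, {"delta_pos": [-0.08, 0, 0], "turn": 0}, {"delta_pos": [0, 0, 0], "turn": 0}, {"delta_pos": [0.2, 0, -0.3], "turn": 0}, {"delta_pos": [0.4, 0, -0.6], "turn": 0}, {"delta_pos": [0.65, -0.2, -0.6], "turn": -0.09}, {"delta_pos": [0.8, -0.5, -0.6], "turn": -0.18}, {"delta_pos": [0.8, -0.8, -0.6], "turn": -0.27}, {"delta_pos": [0.8, -1.0, -0.6], "turn": -0.35}]'

```text
time: 14.55
ee_pos: [0.6064, -0.1229, 0.0978]
ee_rot: [-0.452, 0.892, -0.001, 0.0]
wrist_force: [1.0, 0.8, -0.2]
opening: 0.357
gripper_force: 0.0
```

```bash
python3 - <<'E'
from h import *
discs()
D=np.array((.4935,-.187));G=t2w((-.095,-.06));d=G-D;h=np.degrees(np.arctan2(d[1],d[0]));print(h,np.linalg.norm(d))
plan([(*D,h,.048,.1,3),(*D,h,.048,.007,5)])
E
```

```text
side 0.81 240 world [ 0.4934 -0.1885] tray [-0.269 -0.201] ahead/side of tool -0.1197 0.0524
scene 0.54 174 world [0.6956 0.0778] tray [-0.0015 -0.0003] ahead/side of tool 0.2146 0.0467
54.72683653170766 0.22264524580051398
now [ 0.606  -0.1203  0.0967] head 53.39
[0.375, 0.111, -0.007] -0.005 -> [ 0.559 -0.155  0.098]
[0.749, 0.221, -0.015] -0.01 -> [ 0.512 -0.191  0.099]
[1.124, 0.329, -0.022] -0.015 -> [ 0.466 -0.226  0.1  ]
[1.124, 0.329, 0.102] -0.015 -> [ 0.466 -0.226  0.081]
[1.124, 0.329, 0.226] -0.015 -> [ 0.466 -0.226  0.063]
[1.124, 0.329, 0.35] -0.015 -> [ 0.466 -0.226  0.044]
[1.124, 0.329, 0.474] -0.015 -> [ 0.466 -0.226  0.026]
[1.124, 0.329, 0.598] -0.015 -> [ 0.466 -0.226  0.007]
```

>>> drive_tool --targets '[{"delta_pos": [0.3, 0.09, 0], "turn": -0.01}, {"delta_pos": [0.6, 0.19, 0], "turn": -0.015}, {"delta_pos": [0.9, 0.29, 0], "turn": -0.015}, {"delta_pos": [1.0, 0.33, 0], "turn": -0.015}, {"delta_pos": [1.0, 0.33, 0], "turn": -0.015}, {"delta_pos": [1.0, 0.33, 0], "turn": -0.015}]'

```text
time: 15.35
ee_pos: [0.4781, -0.2102, 0.0972]
ee_rot: [-0.461, 0.887, -0.0, 0.001]
wrist_force: [0.3, -0.0, 0.7]
opening: 0.35
gripper_force: 0.0
```

```bash
python3 - <<'E'
from h import *
D=np.array((.4935,-.187))
plan([(*D,54.7,.048,.1,1),(*D,54.7,.048,.007,1)])
E
```

```text
now [ 0.4781 -0.2102  0.0972] head 54.9
[0.134, 0.006, -0.019] 0.002 -> [ 0.466 -0.226  0.1  ]
[0.135, 0.006, 0.601] 0.002 -> [ 0.466 -0.226  0.007]
```

>>> drive_tool --targets '[{"delta_pos": [0.135, 0.006, 0], "turn": 0}, {"delta_pos": [0.135, 0.006, 0.1], "turn": 0}, {"delta_pos": [0.135, 0.006, 0.25], "turn": 0}, {"delta_pos": [0.135, 0.006, 0.4], "turn": 0}, {"delta_pos": [0.135, 0.006, 0.52], "turn": 0}, {"delta_pos": [0.135, 0.006, 0.58], "turn": 0}, {"delta_pos": [0.135, 0.006, 0.6], "turn": 0}, {"delta_pos": [0.135, 0.006, 0.6], "turn": 0}]'

```text
time: 16.15
ee_pos: [0.4656, -0.2266, 0.0068]
ee_rot: [-0.461, 0.887, 0.0, 0.0]
wrist_force: [0.2, 0.1, -0.0]
opening: 0.354
gripper_force: 0.0
```

```bash
python3 - <<'E'
from h import *
D=np.array((.4935,-.187));G=t2w((-.095,-.06))
plan([(*D,54.7,.0274,.007,1),(*G,54.7,.0274,.007,1)])
E
```

```text
now [ 0.4656 -0.2266  0.0068] head 54.95
[-0.14, -0.0, -0.001] 0.003 -> [ 0.478 -0.209  0.007]
[-1.625, -0.006, -0.001] 0.003 -> [ 0.606 -0.028  0.007]
```

>>> drive_tool --targets '[{"delta_pos": [-0.07, 0, 0], "turn": 0}, {"delta_pos": [-0.14, 0, 0], "turn": 0}, {"delta_pos": [-0.25, 0, 0], "turn": 0}, {"delta_pos": [-0.37, -0.001, 0], "turn": 0}, {"delta_pos": [-0.49, -0.001, 0], "turn": 0}, {"delta_pos": [-0.61, -0.002, 0], "turn": 0}, {"delta_pos": [-0.72, -0.002, 0], "turn": 0}, {"delta_pos": [-0.8, -0.003, 0], "turn": 0}, {"delta_pos": [-0.86, -0.003, 0], "turn": 0}, {"delta_pos": [-0.88, -0.003, 0], "turn": 0}]'

```text
time: 17.15
ee_pos: [0.5418, -0.1188, 0.0071]
ee_rot: [-0.461, 0.887, -0.0, 0.0]
wrist_force: [-0.8, -1.2, 2.3]
opening: 0.348
gripper_force: 0.9
```

```bash
python3 - <<'E'
from h import *
discs()
plan([(*t2w((-.095,-.06)),54.9,.0274,.007,1)])
E
```

```text
side 0.76 142 world [0.6954 0.0775] tray [-0.0018 -0.0005] ahead/side of tool 0.2489 -0.013
side 0.43 118 world [0.6995 0.1288] tray [0.0162 0.0477] ahead/side of tool 0.2932 0.0132
scene 0.82 193 world [0.6959 0.0784] tray [-0.0011  0.0002] ahead/side of tool 0.2499 -0.0128
scene 0.64 144 world [ 0.5554 -0.0993] tray [-0.1849 -0.1322] ahead/side of tool 0.0237 0.0001
scene 0.52 196 world [0.7026 0.1316] tray [0.0199 0.0495] ahead/side of tool 0.2973 0.0122
now [ 0.5409 -0.1196  0.0068] head 54.87
[-0.752, -0.004, -0.001] -0.0 -> [ 0.606 -0.028  0.007]
```

>>> drive_tool --targets '[{"delta_pos": [-0.08, 0, 0], "turn": 0}, {"delta_pos": [-0.19, 0, 0], "turn": 0}, {"delta_pos": [-0.31, 0, 0], "turn": 0}, {"delta_pos": [-0.43, 0, 0], "turn": 0}, {"delta_pos": [-0.55, 0, 0], "turn": 0}, {"delta_pos": [-0.65, 0, 0], "turn": 0}, {"delta_pos": [-0.71, 0, 0], "turn": 0}, {"delta_pos": [-0.74, 0, 0], "turn": 0}, {"delta_pos": [-0.74, 0, 0], "turn": 0}]'

```text
time: 18.25
ee_pos: [0.6052, -0.0281, 0.0067]
ee_rot: [-0.461, 0.887, -0.0, -0.0]
wrist_force: [0.5, -0.4, -0.3]
opening: 0.351
gripper_force: 0.0
```

```bash
python3 - <<'E'
from h import *
discs()
o=readout.get_obs();Q=R.from_quat(o["ee_rot"]).as_matrix();D=o["ee_pos"][:2]-.0274*Q[:2,0];print(D,w2t(D))
G=t2w((0.0,-.055));d=G-D;h=np.degrees(np.arctan2(d[1],d[0]));print(h)
h0=np.degrees(np.arctan2(-Q[1,0],-Q[0,0]))
plan([(*D,h0,.034,.007,1),(*D,h,.034,.007,6)],start=(*D,h0,.0274,.007))
E
```

```text
side 0.61 93 world [0.7056 0.1292] tray [0.0221 0.0464] ahead/side of tool 0.1864 0.0082
scene 0.8 196 world [0.7018 0.1315] tray [0.0192 0.0497] ahead/side of tool 0.1861 0.0126
scene 0.7 155 world [ 0.6201 -0.0067] tray [-0.0973 -0.0608] ahead/side of tool 0.0261 0.0001
scene 0.7 175 world [0.6966 0.0786] tray [-0.0004  0.0002] ahead/side of tool 0.1398 -0.0135
[ 0.62032898 -0.00668796] [-0.09707572 -0.06092404]
19.392143232089154
now [ 0.6046 -0.0291  0.0068] head 54.85
[0.044, 0.0, -0.001] -0.0 -> [ 0.601 -0.034  0.007]
[0.043, 0.023, -0.001] 0.066 -> [ 0.598 -0.032  0.007]
[0.039, 0.046, -0.001] 0.131 -> [ 0.595 -0.03   0.007]
[0.033, 0.069, -0.001] 0.197 -> [ 0.593 -0.027  0.007]
[0.025, 0.091, -0.001] 0.263 -> [ 0.591 -0.024  0.007]
[0.015, 0.112, -0.001] 0.328 -> [ 0.59  -0.021  0.007]
[0.002, 0.131, -0.001] 0.394 -> [ 0.588 -0.018  0.007]
```

>>> drive_tool --targets '[{"delta_pos": [0.044, 0, 0], "turn": 0}, {"delta_pos": [0.043, 0.023, 0], "turn": 0.066}, {"delta_pos": [0.039, 0.046, 0], "turn": 0.13}, {"delta_pos": [0.033, 0.069, 0], "turn": 0.197}, {"delta_pos": [0.025, 0.091, 0], "turn": 0.263}, {"delta_pos": [0.015, 0.112, 0], "turn": 0.328}, {"delta_pos": [0.002, 0.131, 0], "turn": 0.394}, {"delta_pos": [0.002, 0.131, 0], "turn": 0.394}]'

```text
time: 19.25
ee_pos: [0.5881, -0.0179, 0.0069]
ee_rot: [-0.168, 0.986, -0.0, -0.0]
wrist_force: [-0.0, 0.2, -0.0]
opening: 0.353
gripper_force: 0.0
```

```bash
python3 - <<'E'
from h import *
discs()
plan([(.6203,-.0067,19.4,.0274,.007,1),(*t2w((0.0,-.055)),19.4,.0274,.007,1)])
E
```

```text
side 0.69 140 world [0.6954 0.0782] tray [-0.0016  0.0002] ahead/side of tool 0.1331 0.055
side 0.55 142 world [0.7005 0.1286] tray [0.0171 0.0473] ahead/side of tool 0.1547 0.1009
scene 0.63 162 world [ 0.6198 -0.0065] tray [-0.0975 -0.0606] ahead/side of tool 0.0337 0.0002
scene 0.63 185 world [0.6956 0.0787] tray [-0.0013  0.0006] ahead/side of tool 0.1334 0.0554
scene 0.58 194 world [0.7021 0.1305] tray [0.0191 0.0487] ahead/side of tool 0.1568 0.1021
now [ 0.5887 -0.0179  0.0069] head 19.51
[-0.041, 0.001, -0.001] 0.001 -> [ 0.594 -0.016  0.007]
[-0.689, -0.001, -0.001] 0.001 -> [0.686 0.017 0.007]
```

>>> drive_tool --targets '[{"delta_pos": [-0.04, 0, 0], "turn": 0}, {"delta_pos": [-0.12, 0, 0], "turn": 0}, {"delta_pos": [-0.22, 0, 0], "turn": 0}, {"delta_pos": [-0.32, 0, 0], "turn": 0}, {"delta_pos": [-0.42, 0, 0], "turn": 0}, {"delta_pos": [-0.52, 0, 0], "turn": 0}, {"delta_pos": [-0.6, 0, 0], "turn": 0}, {"delta_pos": [-0.65, 0, 0], "turn": 0}, {"delta_pos": [-0.68, 0, 0], "turn": 0}, {"delta_pos": [-0.68, 0, 0], "turn": 0}]'

```text
time: 20.45
ee_pos: [0.6855, 0.0167, 0.0067]
ee_rot: [-0.169, 0.986, -0.0, 0.0]
wrist_force: [1.2, 0.8, 0.7]
opening: 0.352
gripper_force: 0.0
```

>>> drive_tool --targets '[{"delta_pos": [0.05, 0, 0], "turn": 0}, {"delta_pos": [0.15, 0, -0.1], "turn": 0}, {"delta_pos": [0.3, 0, -0.4], "turn": 0}, {"delta_pos": [0.5, 0, -0.7], "turn": 0}, {"delta_pos": [0.7, 0, -0.9], "turn": 0}, {"delta_pos": [0.9, 0, -0.9], "turn": 0}, {"delta_pos": [0.9, 0, -0.9], "turn": 0}, {"delta_pos": [0.9, 0, -0.9], "turn": 0}]'

```text
time: 21.25
ee_pos: [0.5566, -0.0288, 0.1422]
ee_rot: [-0.168, 0.986, -0.0, 0.0]
wrist_force: [0.5, 0.1, -0.5]
opening: 0.345
gripper_force: 0.0
```

```bash
python3 - <<'E'
from h import *
discs()
a,_=imaging.snapshot("scene");b,_=imaging.snapshot("side")
save("v6",np.hstack([cv2.resize(a[140:340,200:400],(400,400)),cv2.resize(b[90:290,230:430],(400,400))]))
for c in ["scene","side"]:
    for r in finder.cut_out(c,"domino1"):
        im,d=(a,None)
        print(c,round(r["confidence"],2),px2w(c,r["position"],z=.008).round(3))
E
```

```text
side 0.75 136 world [0.6953 0.0773] tray [-0.002  -0.0007] ahead/side of tool 0.166 0.0541
side 0.7 130 world [0.7014 0.1312] tray [0.0187 0.0495] ahead/side of tool 0.1897 0.1029
side 0.46 157 world [0.7099 0.0252] tray [-0.0022 -0.0548] ahead/side of tool 0.1625 0.0001
scene 0.72 173 world [0.7114 0.0255] tray [-0.0007 -0.0549] ahead/side of tool 0.164 -0.0001
scene 0.61 186 world [0.696  0.0783] tray [-0.001   0.0001] ahead/side of tool 0.1671 0.0548
scene 0.52 189 world [0.7035 0.131 ] tray [0.0206 0.0487] ahead/side of tool 0.1916 0.102
scene 0.65 [[ 0.466 -0.102  0.008]]
scene 0.65 [[0.473 0.088 0.008]]
side 0.78 [[ 0.461 -0.107  0.008]]
side 0.52 [[0.482 0.082 0.008]]
```

View pics/v6.png

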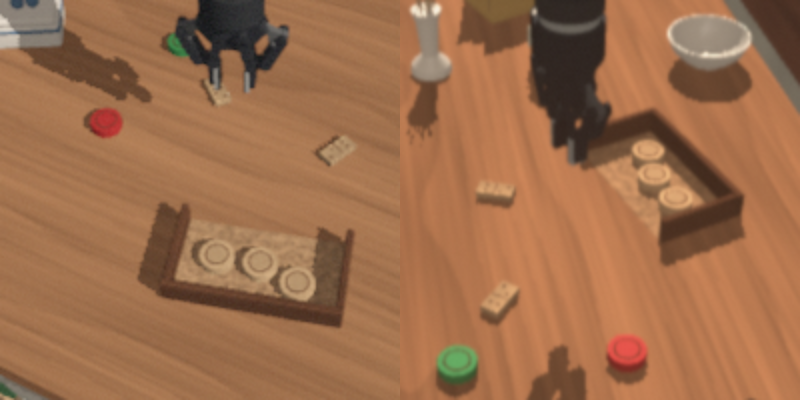

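All three pieces lie flat inside the tray, at about (215,255), (260,263) and (297,282) in the scene crop. The dominoes and ornaments are still in place and the gripper is clear, so I'm handing in.

```bash
python3 -c "
from bench import manip
print(manip.sign_off())"
```

```text
the job is handed in; nothing more can be done
None
```

I swept all three draughts pieces into the tray by sliding and handed the job in at about 21 s; the last pictures show them flat and wholly inside, with the dominoes and ornaments apparently undisturbed, though sign-off returned no verdict.

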